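Shut and lock the leatherworker's tool chest

TASK

Shut and lock the wooden tool chest by pushing with the closed fingertips: push its lid gently all the way down without slamming it, then press the black catch fully down, and last the red lock button fully down. There is nothing to grasp: do not raise the lid any further, leave the mallet, the jar and the bottle as they stand, and finish with the hand clear of everything.

Things in the scene. Friction and masses are not known exactly. Their poses are not given: they have to be found in the camera images.
- chest: Wooden tool chest fixed to the bench, 250 (x) x 340 (y) mm. Origin: centre of its underside, on the bench; x points from its front (nearest the robot) to its back, y to its left, z up. A solid ledge 45 mm deep runs along its front (chest x -125 to -80 mm) with its top 88 mm up; behind it is the hollow part that the lid covers. The catch and the lock stand on the ledge, one to the left and one to the right; which is where varies.
- lid (a joint): Lid angle in rad: 0 is shut (flat), positive is raised; it starts ajar at 0.25 to 0.5. It keeps its place by friction in the hinge; about 2 to 3 N downwards near its front edge moves it, and at 0 it meets a hard stop.
- lid_press (a point): Point on the upper face of the lid, on its middle line, 158 mm in front of the hinge (45 mm behind the lid's front edge): a good place to push. The lid is a bare wooden board 203 mm deep, 340 mm wide and 12 mm thick; shut, its upper face lies 100 mm above the bench. Site x and z axes turn with the lid.
- lid_hinge (a point): Middle of the lid's hinge line, at the back of the chest (chest x +125 mm, 88 mm above the bench), at the lid's lower face. The hinge axis is the chest's y axis.
- catch (a joint): How far the black catch is pressed, in m: 0 is up, 0.008 is fully down (hard stop). It slides down against about 3 N of friction and stays where it is left.
- catch_top (a point): Centre of the top of the black round cap, 28 mm across, on a steel block 38 (x) x 44 (y) x 22 mm that stands on the chest's ledge. The cap's top is 126 mm above the bench when up, 118 mm when down, which is still 8 mm above its block. It is pressed straight down.
- lock (a joint): How far the red lock button is pressed, in m: 0 is up, 0.008 is fully down (hard stop). It slides down against about 3 N of friction and stays where it is left.
- lock_top (a point): Centre of the top of the red round cap, 28 mm across, on a brass block of the same size on the same ledge. The cap's top is 126 mm above the bench when up, 118 mm when down. It is pressed straight down.
- mallet: Loose wooden mallet lying on the bench at one side of the chest; head 64 mm thick and 90 mm wide, 220 mm long in all. Origin on the bench under the handle; x runs along the handle to the head. Leave alone.
- jar: Loose amber glass jar with a brass lid, 68 mm across, 80 mm tall, standing at the other side of the chest. Origin: centre of its underside. Leave alone.
- bottle: Loose small blue bottle with a white cap, 40 mm across, 75 mm tall, standing on the bench in front of the chest. Origin: centre of its underside. Leave alone.

How it is judged:
On the way, in this order (a step that is already met when the one before it is completed fails the run):
1. the lid is shut, catch and lock still up (value of joint lid below 0.035 rad and value of joint each of catch, lock below 0.003 m), for 0.2 s.
2. the black catch is fully down, the red lock still up (value of joint lid below 0.035 rad and value of joint catch above 0.0065 m and value of joint lock below 0.003 m), for 0.1 s.
3. the red lock is fully down too (value of joint lid below 0.035 rad and value of joint each of catch, lock above 0.0065 m), for 0.1 s.
At the end, for the whole second after the job is handed in: The lid is shut (within 0.035 rad), the black catch and the red lock are each down by more than 6.5 of their 8 mm, and mallet, jar and bottle are at rest, upright as they were and within 30 mm of where they stood (all of step 3 and distance of each of mallet, jar, bottle from where it was at the start of the episode below 0.03 m and angle between each of mallet, jar, bottle's own z axis and vertical below 0.2 rad and linear speed of each of mallet, jar, bottle below 0.02 m/s); the robot touches nothing.
It fails at once if the black catch is pressed before the lid is shut (value of joint catch above 0.004 m and value of joint lid above 0.06 rad).
It fails at once if the red lock is pressed before the black catch is down (value of joint lock above 0.004 m and value of joint catch below 0.006 m).
It fails at once if the lid is slammed (faster than 2.5 rad/s) (velocity of joint lid below -2.5 rad/s).
It fails at once if the lid is raised well above where it started (value of joint lid above 0.6 rad).
It fails at once if the mallet, the jar or the bottle is moved more than 30 mm, lifted more than 12 mm or tipped (distance of any of mallet, jar, bottle from where it was at the start of the episode above 0.03 m or height (world z) of any of mallet, jar, bottle above 0.012 m or angle between any of mallet, jar, bottle's own z axis and vertical above 0.3 rad).
It also fails if it takes over 42 s, if anything falls off the work surface, if the arm or the gripper's body presses on something with over 40 N, if the wrist force passes 120 N, or if a joint passes its speed limit or range.

ROBOT

A 6-joint arm with a two-finger parallel gripper is mounted at the origin on the work surface. World frame = base frame: x ahead of the robot, y to its left, z up, the work surface at z = 0. Lengths are in m, angles in rad, forces in N, time in s.
With the tool pointing down it reaches from about 0.3 to 0.95 m from the base axis. Payload 3.1 kg.
Tool frame: the origin (TCP) lies midway between the tips of the shut fingers; the grasp point (between the pads) lies 19 mm behind it; z points along the fingers, y is the line along which they close (so a half turn about z gives the same grasp; the last joint's range is limited). The gripper opens to 85 mm and grips with 20 to 120 N. Pads are 22 mm wide; open, the fingers measure 114 mm over their backs; the gripper's body (76 mm by 85 mm) begins 54 mm behind the grasp point. The pads swing forward as they close: fully open they stand 13 mm farther back than shut.
Start: joints at [1.218, 0.308, 1.634, -0, 1.2, -0.07], TCP at [0.174, 0.6, 0.203] pointing down, gripper open.
Joint ranges: [-3.06, 3.06], [-0.79, 1.96], [0.05, 2.63], [-1.19, 4.34], [0.05, 2.64], [-2.94, 2.94]. Speed limits (rad/s): [2.79, 2.79, 3.14, 3.14, 3.14, 3.14].

INTERFACE

Orientations are given as [roll, pitch, yaw] about the fixed x, y, z axes, in that order (R = Rz(yaw) Ry(pitch) Rx(roll)).
In Python, from rig import status, snapshot, ticket gives the robot as it stands.
- The arm moves only by the tool move_arm, never from a script. Its argument "motion" is text: rows parted by semicolons, each of 7 numbers parted by spaces: the turn, a rotation vector about the tool's x, y, z in degrees, then the shift along the tool's x, y, z in mm, then the finger opening in mm, from 0 to 85.4. A call has 1 to 8 rows; each row is the pose to reach, as a shift and turn from the pose commanded when the call began, along the tool's axes at that moment; what a row does not reach only later rows make up. A row lasts 1/12 s, in which the tool goes at most 41.7 mm and 7.16 degrees, less where a joint would pass 70% of its speed; a pose out of reach is approached as far as the arm can. A call with a gripper value outside its range is refused whole. The fingers move at their own pace and stop on an object; "squeeze" is the grip in N (left out, the last holds). Time passes only in rows, so rows that repeat a pose let the fingers close. It gives the time, the measured TCP pose, the force, the opening and the grip force at its end, in the units of the state.
- status.get_obs(): the state, without advancing time (a new reading comes with each control period).
- snapshot(name): name is "side" or "top" or "wrist"; returns a dict with "pixels" (480x640x3 uint8, red, green, blue), "camera_matrix" (3x3 intrinsics, pixels), "camera_from_world" (4x4, takes a point from world to camera coordinates); the wrist camera has in their place "hand_eye" (4x4, takes a point from camera to tool coordinates, whose origin is the TCP and whose axes are the flange's). Camera axes: x right, y down, z forward; pixel columns grow to the right and rows downward; lengths in m; the calibration is good to about 2 mm. A picture is of the moment at which its call begins: read the wrist's pose just before it. There is no depth.
- ticket.job_done(): hands the job in; it is judged then, once.
The state is a dict: "time_s": time; "q": joint angles; "dq": joint speeds; "tau": joint torques, N m; "eef_pos": TCP position; "orientation": TCP orientation; "wrist_force": force on the tool from outside, world axes, zero at the start; "moment": the same for the moment, N m; "finger_gap": finger opening in m; "grip_force": force on a finger pad.
Only numpy, scipy, OpenCV 4.12 (cv2) and the standard library are available. Lean on these libraries where they do the work, as an engineer would, in place of code of your own. Each camera call takes 0.05 s, during which the arm holds its last target. There are 200 camera calls.

## Working session

There is one attempt and no reset: what is moved stays moved. The work goes in short steps, Python scripts to look and compute and a tool call to move; the robot and the scene stay as the last step left them, time stands still between calls to the robot, and variables do not carry over. Pictures are saved under pics/ and viewed, at most 10 in all, crops included, and the job is handed in when it is done.

Besides the shell and the picture viewer there is one more tool, called after "Call:" as name(argument=value, ...) on one line, values as JSON. move_arm: Moves the arm, as the interface text tells. Its arguments: {"type":"object","properties":{"motion":{"type":"string"},"squeeze":{"type":"number"}},"required":["motion"]}

```bash
mkdir -p pics; python3 - <<'E'
from rig import status, snapshot
import cv2,numpy as np
o=status.get_obs();print({k:np.round(o[k],3).tolist() for k in('time_s','eef_pos','orientation','wrist_force','finger_gap')})
for n in('top','side'):
    s=snapshot(n);cv2.imwrite(f'pics/{n}0.png',s['pixels'][:,:,::-1]);np.savez(f'{n}0.npz',K=s['camera_matrix'],T=s['camera_from_world'],p=s['pixels'])
    print(n,np.linalg.inv(s['camera_from_world'])[:3,3].round(3),s['camera_matrix'].round(1).tolist())
E
```

```text
{'time_s': 0.0, 'eef_pos': [0.174, 0.599, 0.201], 'orientation': [-3.139, -0.0, 2.859], 'wrist_force': [-0.673, 0.207, -0.642], 'finger_gap': 0.085}
top [0.387 0.068 1.142] [[571.2, 0.0, 296.9], [0.0, 571.2, 246.5], [0.0, 0.0, 1.0]]
side [ 0.381 -0.808  0.618] [[504.0, 0.0, 322.9], [0.0, 504.0, 248.9], [0.0, 0.0, 1.0]]
```

View pics/top0.png

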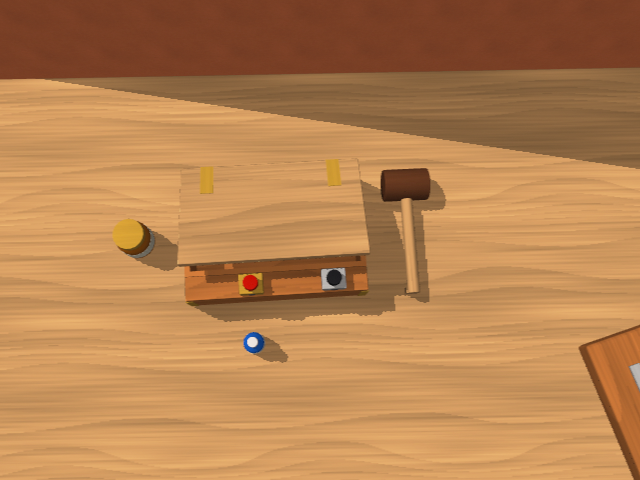

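View pics/side0.png

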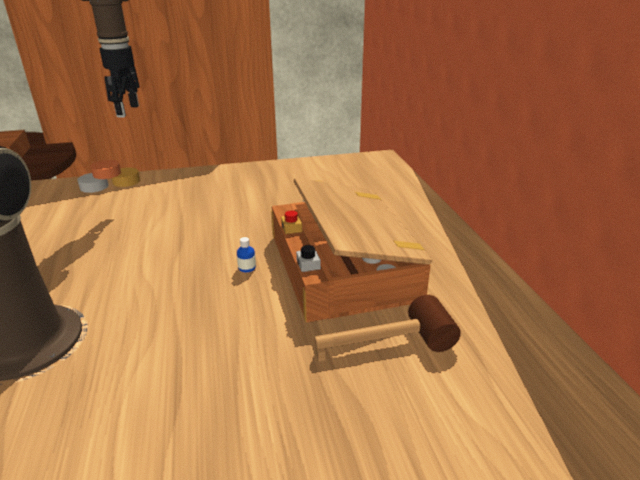

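The top view shows the red cap at (250,283), the black cap at (334,278), and the front lid corners at (178,265) and (369,253). The bottle is in front at (253,342). The side view shows the front lid corners at (341,249) and (296,181). I'll fit the chest pose and lid angle to these.

```bash
cat > h.py <<'E'
import numpy as np
D={n:np.load(f'{n}0.npz') for n in('top','side')}
def proj(n,P):
    K,T=D[n]['K'],D[n]['T'];c=T[:3,:3]@P+T[:3,3];u=K@c;return u[:2]/u[2]
def ray(n,uv,z):
    K,T=D[n]['K'],D[n]['T'];R=T[:3,:3];o=-R.T@T[:3,3];d=R.T@np.linalg.solve(K,[*uv,1]);return o+d*(z-o[2])/d[2]
E
python3 - <<'E'
from h import *
from scipy.optimize import least_squares
import cv2
p=D['top']['p'].astype(int);sd=D['side']['p'].astype(int)
def W(v,loc): 
    x,y,a=v[:3];c,s=np.cos(a),np.sin(a);return np.array([x+c*loc[0]-s*loc[1],y+s*loc[0]+c*loc[1],loc[2]])
def lid(v,r,y,h): t=v[3];return W(v,[.125-r*np.cos(t)-h*np.sin(t),y,.088+r*np.sin(t)+h*np.cos(t)])
obs=[('top',(178,265),lambda v:lid(v,.203,.17,.006)),('top',(369,253),lambda v:lid(v,.203,-.17,.006)),
('side',(341,249),lambda v:lid(v,.203,-.17,.006)),('side',(296,181),lambda v:lid(v,.203,.17,.006)),
('top',(181,169),lambda v:lid(v,0,.17,.012)),('top',(358,159),lambda v:lid(v,0,-.17,.012)),('side',(428,262),lambda v:lid(v,0,-.17,.006)),
('top',(250.5,283),lambda v:W(v,[-.1025,v[4],.126])),('top',(334,278),lambda v:W(v,[-.1025,v[5],.126])),
('side',(291.5,214),lambda v:W(v,[-.1025,v[4],.126])),('side',(308,250),lambda v:W(v,[-.1025,v[5],.126]))]
r=least_squares(lambda v:np.concatenate([proj(n,f(v))-uv for n,uv,f in obs]),[.43,.1,.05,.35,.05,-.1],loss='soft_l1')
v=r.x;print(v.round(4));print(r.fun.reshape(-1,2).round(1).tolist())
print('press',lid(v,.158,0,.012),'shut',W(v,[.125-.158,0,.1]))
print('red',W(v,[-.1025,v[4],.126]),ray('top',(250.5,283),.126),'blk',W(v,[-.1025,v[5],.126]),ray('top',(334,278),.126))
print('bottle',ray('top',(253,342),.075))
E
```

```text
[ 0.6329  0.107   0.0404  0.301   0.0443 -0.106 ]
[[-1.1, -0.2], [1.3, 0.2], [-6.9, 0.8], [-2.8, -3.9], [-0.2, 1.5], [0.1, 1.2], [2.6, 0.4], [0.2, -2.3], [0.3, -2.4], [0.2, -0.9], [0.4, -2.1]]
press [0.60344495 0.10584162 0.14629861] shut [0.59990314 0.10569856 0.1       ]
red [0.5286709  0.14718235 0.126     ] [0.52447881 0.14749603 0.126     ] blk [ 0.53473632 -0.00298595  0.126     ] [ 0.53046141 -0.00230522  0.126     ]
bottle [0.4217914  0.14738085 0.075     ]
```

Call:
move_arm(motion="0 0 0 -40 -26 -40 0;0 0 0 -76 -49 -50 0;0 0 0 -110 -71 -50 0;0 0 0 -144 -93 -50 0;0 0 0 -178 -115 -50 0;0 0 0 -212 -137 -50 0;0 0 0 -246 -159 -50 0;0 0 0 -280 -181 -50 0", squeeze=30)

```text
time_s: 0.77
eef_pos: [0.3848, 0.3563, 0.2524]
orientation: [-3.141, -0.0, 2.859]
wrist_force: [0.7, 1.4, 0.0]
finger_gap: -0.0001
grip_force: 0.0
```

Call:
move_arm(motion="0 0 0 -34 -22 0 0;0 0 0 -68 -44 0 0;0 0 0 -102 -66 0 0;0 0 0 -136 -88 0 0;0 0 0 -170 -110 0 0;0 0 0 -204 -132 0 0;0 0 0 -236 -153 0 0;0 0 0 -266 -173 0 0")

```text
time_s: 1.43
eef_pos: [0.5922, 0.1157, 0.2521]
orientation: [-3.141, -0.001, 2.858]
wrist_force: [0.0, 1.7, 0.2]
finger_gap: -0.0001
grip_force: 0.0
```

Call:
move_arm(motion="0 0 0 0 0 10 0;0 0 0 0 0 25 0;0 0 0 0 0 40 0;0 0 0 0 0 50 0;0 0 0 0 0 57 0;0 0 0 0 0 64 0;0 0 0 0 0 71 0;0 0 0 0 0 78 0")

```text
time_s: 2.1
eef_pos: [0.5917, 0.1182, 0.1747]
orientation: [3.141, 0.001, 2.859]
wrist_force: [-0.0, 0.3, 0.2]
finger_gap: -0.0001
grip_force: 0.0
```

Call:
move_arm(motion="0 0 0 0 0 6 0;0 0 0 0 0 12 0;0 0 0 0 0 18 0;0 0 0 0 0 24 0;0 0 0 0 0 30 0;0 0 0 0 0 36 0;0 0 0 0 0 42 0;0 0 0 0 0 48 0")

```text
time_s: 2.77
eef_pos: [0.5913, 0.1178, 0.126]
orientation: [3.142, -0.0, 2.859]
wrist_force: [1.0, -0.1, -0.8]
finger_gap: -0.0003
grip_force: 0.0
```

Call:
move_arm(motion="0 0 0 0 0 4 0;0 0 0 0 0 8 0;0 0 0 0 0 12 0;0 0 0 0 0 15 0;0 0 0 0 0 18 0;0 0 0 0 0 20 0;0 0 0 0 0 22 0;0 0 0 0 0 24 0")

```text
time_s: 3.43
eef_pos: [0.5914, 0.1178, 0.1027]
orientation: [3.142, 0.0, 2.859]
wrist_force: [-1.5, -0.6, 2.7]
finger_gap: 0.0002
grip_force: 0.9
```

```bash
python3 - <<'E'
from rig import status, snapshot
import cv2
s=snapshot('side')['pixels'];cv2.imwrite('pics/s1.png',cv2.resize(s[150:350,180:480,::-1],(780,520)))
print(status.get_obs()['wrist_force'],status.get_obs()['eef_pos'])
E
```

```text
[-0.27542235  0.65053471  2.47757922] [0.59126779 0.11780831 0.10219788]
```

View pics/s1.png

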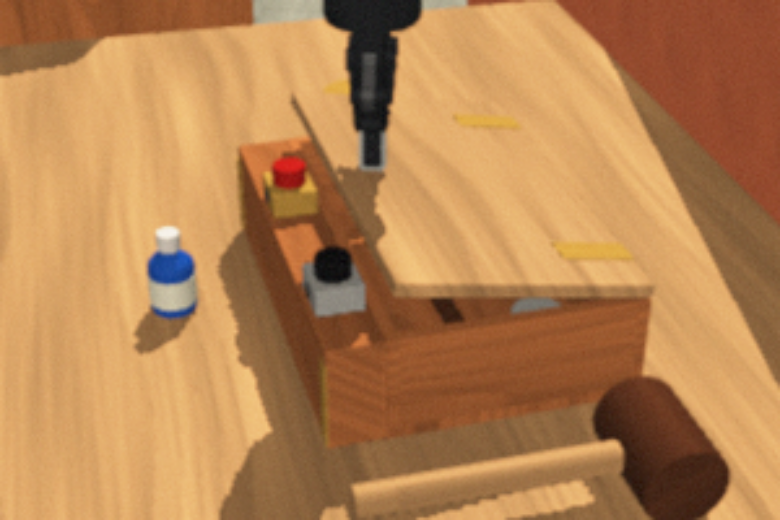

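```bash
python3 - <<'E'
from h import *
from rig import status, snapshot
o=status.get_obs();print(proj('side',np.array(o['eef_pos'])),proj('top',np.array(o['eef_pos'])))
v=[.6329,.107,.0404]
def W(l): 
    x,y,a=v;c,s=np.cos(a),np.sin(a);return np.array([x+c*l[0]-s*l[1],y+s*l[0]+c*l[1],l[2]])
for l in ([-.125,-.17,.088],[-.125,-.17,0],[.125,-.17,.088],[-.125,.17,.088]):print(l,((proj('side',W(l))-[180,150])*2.6).round(),proj('top',W(l)).round(1))
for t in(.05,.1,.15,.2,.25,.3,.4,.5): print(t,((proj('side',W([.125-.203*np.cos(t),-.17,.088+.203*np.sin(t)]))-[180,150])*2.6).round(), .088+.163*np.sin(t)+.012)
import cv2
s=snapshot('top')['pixels'];cv2.imwrite('pics/t1.png',cv2.resize(s[140:360,150:420,::-1],(675,550)))
E
```

```text
[323.25672243 225.98211095] [267.35697822 248.62480502]
[-0.125, -0.17, 0.088] [326. 351.] [368.3 288.5]
[-0.125, -0.17, 0] [328. 449.] [362.9 293.9]
[0.125, -0.17, 0.088] [653. 298.] [357.3 160.5]
[-0.125, 0.17, 0.088] [239. 144.] [184.9 299.6]
0.05 [391. 329.] 0.10814660459112056
0.1 [392. 316.] 0.11627284691343298
0.15 [393. 304.] 0.12435841559319667
0.2 [396. 292.] 0.132383100919595
0.25 [399. 279.] 0.14032684535848725
0.3 [403. 266.] 0.14816979368579836
0.4 [413. 241.] 0.16347518979631004
0.5 [426. 216.] 0.17814636279248508
```

View pics/t1.png

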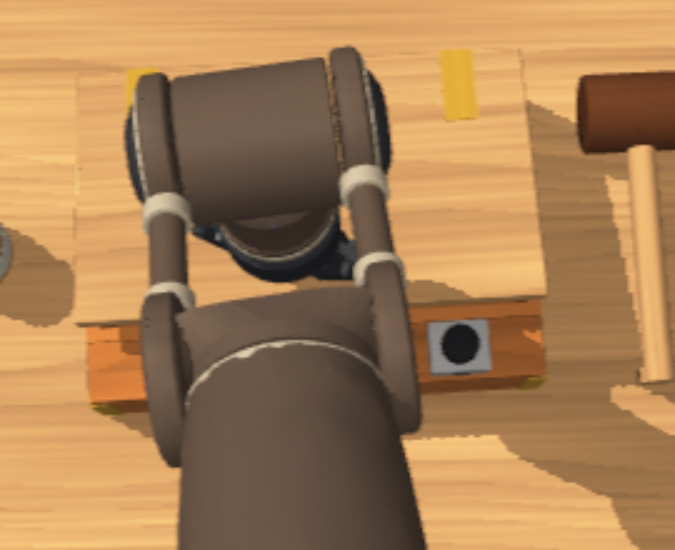

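```bash
python3 - <<'E'
from h import *
from rig import status
print('start',[proj('side',np.array([.174,.599,z])).round(1) for z in (.201,.214,.23,.244)])
from rig import snapshot
import cv2
o=status.get_obs();print(o['eef_pos'],o['q'],o['wrist_force'],o['time_s'])
w=snapshot('wrist');print(w['hand_eye'].round(3).tolist(),w['camera_matrix'][0,0]);cv2.imwrite('pics/w1.png',w['pixels'][:,:,::-1])
s=snapshot('side')['pixels'];cv2.imwrite('pics/s2.png',cv2.resize(s[130:290,260:420,::-1],(600,600),interpolation=cv2.INTER_CUBIC))
E
```

```text
start [array([131.3, 127.5]), array([130.3, 122.7]), array([129.1, 116.8]), array([128. , 111.5])]
[0.59137531 0.11781938 0.10233637] [ 1.24434711e-01  3.76996296e-01  1.76214624e+00  3.61515702e-05
  1.00236194e+00 -1.16354975e+00] [0.34279997 0.5253858  0.36598569] 3.5333
[[0.0, -0.947, -0.32, 0.082], [1.0, 0.0, 0.001, -0.001], [-0.001, -0.32, 0.947, -0.171], [0.0, 0.0, 0.0, 1.0]] 337.1578990193592
```

View pics/s2.png

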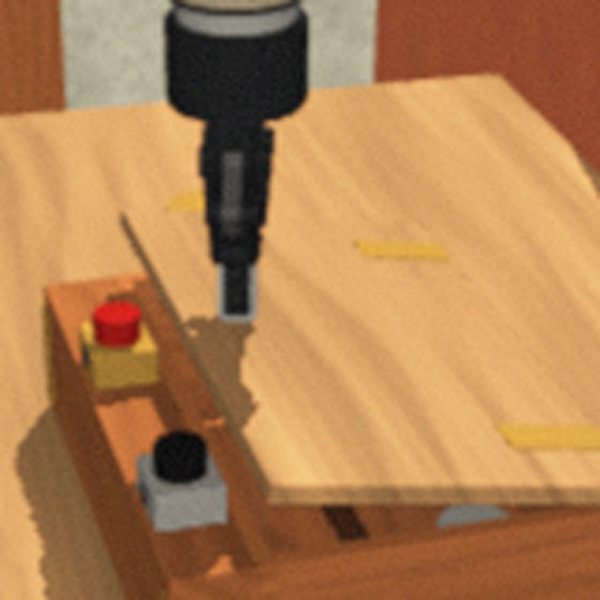

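View pics/w1.png

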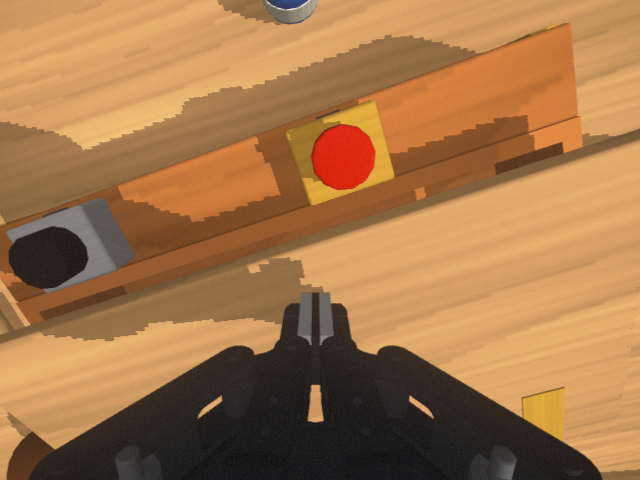

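The side view puts the visible fingertips about 30 mm higher than the reported TCP, touching the lid, which is still about 0.2 rad open. I'll check the offset with the wrist view, where the red cap is at (344,157) and the black cap at (48,258).

```bash
python3 - <<'E'
from h import *
from rig import status,snapshot
from scipy.spatial.transform import Rotation as R
from scipy.optimize import least_squares
o=status.get_obs();w=snapshot('wrist');H=w['hand_eye'];K=w['camera_matrix']
Rt=R.from_euler('xyz',o['orientation']).as_matrix();p=np.array(o['eef_pos'])
def pr(P,off):
    t=Rt.T@(P-p-off);c=H[:3,:3].T@(t-H[:3,3]);u=K@c;return u[:2]/u[2]
A=[((344,157),np.array([.527,.147,.126])),((48,258),np.array([.533,-.003,.126]))]
for uv,P in A: print(uv,pr(P,0),pr(P,np.array([0,0,.03])))
r=least_squares(lambda d:np.concatenate([pr(P,d)-uv for uv,P in A]),[0,0,0]);print('offset',r.x,r.fun)
for z in(0,-.03):
  for x in(-.011,0,.011): print(x,z,pr(p+Rt@np.array([x,0,z]),0))
E
```

```text
(344, 157) [341.83992182 156.63707048] [337.37922943 151.83859294]
(48, 258) [ 36.45200554 260.65405245] [ 78.77723653 240.43170175]
offset [-0.00097805 -0.0011501   0.00516362] [ 0.04282839  0.12588484 -0.04719593 -0.13872229]
-0.011 0 [317.41578274 299.93894422]
0 0 [317.4656052 282.3500069]
0.011 0 [317.51732826 264.0900964 ]
-0.011 -0.03 [317.84950828 329.92507269]
0 -0.03 [317.91776179 309.8665211 ]
0.011 -0.03 [317.98909291 288.90351694]
```

The camera pose agrees with the reported TCP, so the shut fingertips really end about 30 mm short of it. The lid needs about 32 mm more.

Call:
move_arm(motion="0 0 0 0 0 3 0;0 0 0 0 0 6 0;0 0 0 0 0 9 0;0 0 0 0 0 12 0;0 0 0 0 0 15 0;0 0 0 0 0 18 0;0 0 0 0 0 21 0;0 0 0 0 0 23 0")

```text
time_s: 4.35
eef_pos: [0.5909, 0.1178, 0.079]
orientation: [-3.141, -0.001, 2.859]
wrist_force: [-1.3, 0.4, 2.1]
finger_gap: 0.0002
grip_force: 0.9
```

Call:
move_arm(motion="0 0 0 0 0 2 0;0 0 0 0 0 4 0;0 0 0 0 0 5 0;0 0 0 0 0 6 0;0 0 0 0 0 7 0;0 0 0 0 0 8 0")

```text
time_s: 4.85
eef_pos: [0.5914, 0.1178, 0.0717]
orientation: [-3.142, 0.0, 2.859]
wrist_force: [-2.1, -0.4, 1.6]
finger_gap: -0.0001
grip_force: 1.0
```

Call:
move_arm(motion="0 0 0 0 0 1 0;0 0 0 0 0 2 0;0 0 0 0 0 3 0;0 0 0 0 0 3 0")

```text
time_s: 5.18
eef_pos: [0.5914, 0.1178, 0.0714]
orientation: [-3.141, -0.001, 2.859]
wrist_force: [-6.4, -0.3, 14.7]
finger_gap: 0.0
grip_force: 7.3
```

Call:
move_arm(motion="0 0 0 0 0 -15 0;0 0 0 0 0 -40 0;0 0 0 0 0 -65 0;0 0 0 6 -35 -65 0;0 0 0 12 -70 -65 0;0 0 0 18 -103 -65 0;0 0 0 23 -133 -65 0;0 0 0 23 -133 -65 0")

```text
time_s: 5.85
eef_pos: [0.5299, -0.0074, 0.1332]
orientation: [-3.139, -0.001, 2.856]
wrist_force: [-0.6, -0.7, -0.2]
finger_gap: -0.0002
grip_force: 0.0
```

```bash
python3 - <<'E'
from rig import status, snapshot
import cv2,numpy as np
w=snapshot('wrist')['pixels'];s=snapshot('side')['pixels']
cv2.imwrite('pics/m2.png',np.hstack([cv2.resize(w,(400,300)),cv2.resize(s[150:330,220:460],(400,300))])[:,:,::-1])
o=status.get_obs();print(o['eef_pos'],o['wrist_force'])
E
```

```text
[ 0.53242625 -0.0043897   0.13380668] [-0.19255699  0.06398828 -0.69908257]
```

View pics/m2.png

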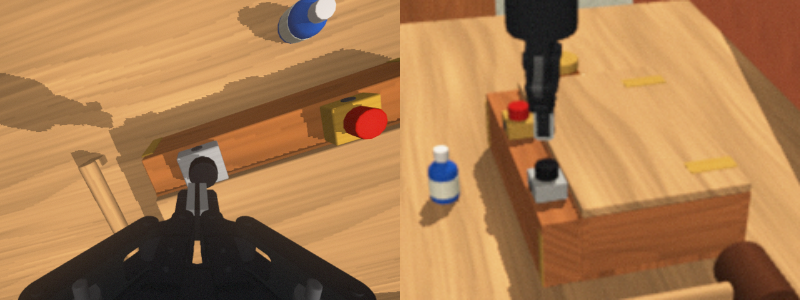

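The lid is shut, and the fingertips (544,137 in the right half) are directly above the black cap (545,163).

Call:
move_arm(motion="0 0 0 0 0 14 0;0 0 0 0 0 28 0;0 0 0 0 0 34 0;0 0 0 0 0 37 0;0 0 0 0 0 40 0;0 0 0 0 0 43 0;0 0 0 0 0 45 0;0 0 0 0 0 46 0")

```text
time_s: 6.62
eef_pos: [0.5326, -0.0028, 0.0892]
orientation: [3.141, -0.0, 2.859]
wrist_force: [-5.8, 2.6, 13.9]
finger_gap: 0.0001
grip_force: 7.4
```

Call:
move_arm(motion="0 0 0 0 0 1 0;0 0 0 0 0 2 0;0 0 0 0 0 2 0")

```text
time_s: 6.87
eef_pos: [0.5326, -0.0028, 0.0891]
orientation: [3.141, -0.0, 2.859]
wrist_force: [-9.4, 2.9, 19.7]
finger_gap: -0.0002
grip_force: 9.5
```

Call:
move_arm(motion="0 0 0 0 0 -15 0;0 0 0 0 0 -46 0;0 0 0 10 30 -46 0;0 0 0 21 65 -46 0;0 0 0 32 98 -46 0;0 0 0 42 127 -46 0;0 0 0 47 142 -46 0;0 0 0 47 142 -46 0")

```text
time_s: 7.53
eef_pos: [0.5273, 0.1493, 0.1321]
orientation: [3.14, 0.002, 2.863]
wrist_force: [1.1, 0.4, -0.8]
finger_gap: -0.0001
grip_force: 0.0
```

```bash
python3 - <<'E'
from rig import status, snapshot
import cv2,numpy as np
w=snapshot('wrist')['pixels'];s=snapshot('side')['pixels']
cv2.imwrite('pics/m3.png',np.hstack([cv2.resize(w,(400,300)),cv2.resize(s[150:330,220:460],(400,300))])[:,:,::-1])
o=status.get_obs();print(o['eef_pos'],o['wrist_force'])
E
```

```text
[0.52710878 0.14626354 0.13182712] [-0.34026278 -0.57415411  0.23677008]
```

View pics/m3.png

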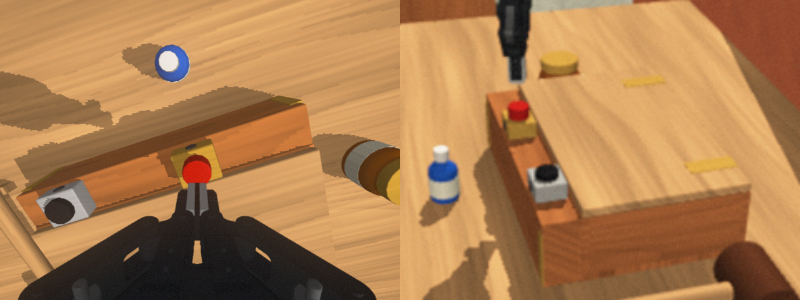

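The black catch is down and the fingertips are above the red button.

Call:
move_arm(motion="0 0 0 0 0 13 0;0 0 0 0 0 26 0;0 0 0 0 0 32 0;0 0 0 0 0 35 0;0 0 0 0 0 38 0;0 0 0 0 0 41 0;0 0 0 0 0 43 0;0 0 0 0 0 44 0")

```text
time_s: 8.3
eef_pos: [0.5271, 0.1453, 0.0892]
orientation: [-3.141, 0.0, 2.859]
wrist_force: [-5.5, -3.6, 14.6]
finger_gap: 0.0002
grip_force: 7.2
```

Call:
move_arm(motion="0 0 0 0 0 1 0;0 0 0 0 0 2 0;0 0 0 0 0 2 0")

```text
time_s: 8.55
eef_pos: [0.5272, 0.1453, 0.0891]
orientation: [-3.14, 0.0, 2.859]
wrist_force: [-7.2, -4.0, 18.4]
finger_gap: 0.0002
grip_force: 9.2
```

Call:
move_arm(motion="0 0 0 0 0 -15 0;0 0 0 0 0 -45 0;0 0 0 0 0 -80 0;0 0 0 0 0 -115 0;0 0 0 0 0 -140 0;0 0 0 0 0 -150 0;0 0 0 0 0 -150 0;0 0 0 0 0 -150 0")

```text
time_s: 9.22
eef_pos: [0.5265, 0.1461, 0.2351]
orientation: [3.141, 0.0, 2.859]
wrist_force: [-0.1, -0.4, -0.2]
finger_gap: -0.0004
grip_force: 0.0
```

```bash
python3 - <<'E'
from rig import status, snapshot
import cv2,numpy as np
w=snapshot('wrist')['pixels'];s=snapshot('side')['pixels']
cv2.imwrite('pics/m4.png',np.hstack([cv2.resize(w,(400,300)),cv2.resize(s[150:330,220:460],(400,300))])[:,:,::-1])
o=status.get_obs();print(o['eef_pos'],o['wrist_force'],np.abs(o['dq']).max())
E
```

```text
[0.52501135 0.14571011 0.23299017] [ 0.22046235 -0.21746162 -0.32795446] 0.010284395518445039
```

View pics/m4.png

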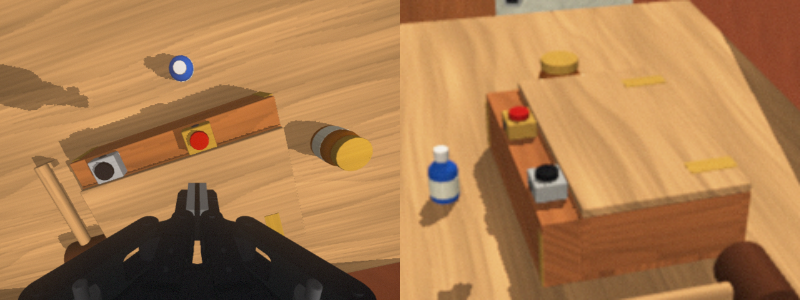

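The lid is shut, both caps are down, the loose objects have not moved and the hand is clear.

```bash
python3 -c "
from rig import ticket
print(ticket.job_done())"
```

```text
the job is handed in; nothing more can be done
None
```

I shut the lid gently, pressed the black catch and then the red lock fully down, and handed the job in at about 9 s with the hand clear and the mallet, jar and bottle untouched; the hand-in returned no verdict.

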